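# Add the upper tier to the toppings stand

## Task

Add the upper tier to the steel toppings stand: pick up the mint-green tray, the one with a hole in each corner, by its handle and lower it onto the stand so that all four posts come up through its corner holes and it lies flat on the stand's frame. Leave the pink serving tray, which has no holes, where it is.

Things in the scene. Friction and masses are not known exactly. Their poses are not given: they have to be found in the camera images.
- topping_tray: Loose mint-green tray, 204 (x) x 144 mm, 0.3-0.6 kg, rim 14 high; origin: centre of underside, z up. Round through holes, 32 wide, at x +-76, y +-46 mm. Black handle bar along x over the middle: 110 long, 16 wide, 16 high, centre 72 mm above the underside, on uprights at x +-45. Fixed lidded tubs, 46 wide, at x 0, y +-42, tops at 33 mm. Same after a half turn. Starts on the counter (z 0).
- serving_tray: Loose pink serving tray, not to be used: same size, handle and tubs as the mint-green tray (lids of other colours), but without holes. Origin at the centre of its underside, z up, x along its long side.
- stand: Steel stand, fixed on the counter; origin: centre of underside, z up. Base 200 (x) x 140 x 12 mm with two jars. Posts at x +-76, y +-46 mm, joined by a rectangular frame of 12 mm bars; its top face, 90 mm above the underside, carries the tray. Above it each post is a black pin, 20 mm wide for 12 mm, then tapering to 6 mm at its tip, 130 mm above the underside.

How it is judged:
By the outcome, as a careful person would: the job done as asked, in the order asked, and still so for the second after the job is handed in, with the robot touching nothing.
It also fails if it takes over 40 s, if anything falls off the work surface, if the arm or the gripper's body presses on something with over 40 N, if the wrist force passes 120 N, or if a joint passes its speed limit or range.

## Robot

A 6-joint arm with a two-finger parallel gripper is mounted at the origin on the work surface. World frame = base frame: x ahead of the robot, y to its left, z up, the work surface at z = 0. Lengths are in m, angles in rad, forces in N, time in s.
With the tool pointing down it reaches from about 0.225 to 0.875 m from the base axis. Payload 3.4 kg.
Tool frame: the origin (TCP) lies between the finger pads; the fingertips stand robot.finger_overhang ahead of it and the grasp point (between the pads) lies 5 mm behind it (robot.finger_overhang is the distance from the TCP to the fingertips, in m); z points along the fingers, y is the direction in which the jaws open and shut (so a half turn about z gives the same grasp; the last joint's range is limited). The gripper opens to 85 mm and grips with 20 to 120 N. Pads are 22 mm wide; open, the fingers measure 114 mm over their backs; the gripper's body (76 mm by 85 mm) begins 54 mm behind the grasp point. The pads swing forward as they close: fully open they stand 13 mm farther back than shut.
Start: joints at [1.023, 0.276, 1.505, -0, 1.361, -0.121], TCP at [0.238, 0.523, 0.222] pointing down, gripper open.
Joint ranges: [-2.89, 2.89], [-0.75, 2.08], [0.22, 2.7], [-1.18, 4.32], [0.11, 2.71], [-2.7, 2.7]. Speed limits (rad/s): [2.57, 2.57, 3.14, 3.14, 3.14, 3.14].

## Interface

Orientations are given as a unit quaternion [w, x, y, z].
In Python, from plant import robot, imaging gives the robot as it stands. The module is installed in compiled form; this text tells all that it offers.
- The arm moves only by the tool apply_moves, never from a script. Its argument "moves" is a list of rows, each an object with "jaw": the opening, from 0 (shut) to 1 (fully open); "offset": the shift along the tool's x, y, z in units of 0.5 m (1.0 is 0.5 m), a list of three; "delta_rot": the turn, a rotation vector about the tool's x, y, z in units of 45 degrees (1.0 is 45 degrees), a list of three. In form: [{"jaw": jaw, "offset": [dx, dy, dz], "delta_rot": [rx, ry, rz]}, ...]. A call has 1 to 20 rows; each row is the pose to reach, as a shift and turn from the pose measured when the call began, along the tool's axes at that moment; what a row does not reach only later rows make up. A row lasts 1/8 s, in which the tool goes at most 62.5 mm and 10.7 degrees, less where a joint would pass 70% of its speed; a pose out of reach is approached as far as the arm can. A call with a number of a shift or a turn outside -1 to 1 is refused whole. A call with a gripper value outside its range is refused whole. The fingers move at their own pace and stop on an object; "force" is the grip in N (left out, the last holds). Time passes only in rows, so rows that repeat a pose let the fingers close. It gives the time, the measured TCP pose, the force and the opening at its end, in the units of the state.
- robot.observe(): the state, without advancing time (a new reading comes with each control period).
- imaging.get_image(name): name is "scene" or "side" or "wrist"; returns a dict with "frame" (384x512x3 uint8, blue, green, red), "range_z" (384x512 float32, m along the optical axis (not along the pixel's ray), 0 where there is no reading), "fx", "fy", "cx", "cy" (pixels), "rvec" (rotation vector, rad) and "tvec" (3), from world to camera coordinates, as OpenCV has them. Camera axes: x right, y down, z forward; pixel columns grow to the right and rows downward; lengths in m; the calibration is good to about 2 mm. A picture is of the moment at which its call begins.
- robot.hand_in(): hands the job in, once; it reports no verdict.
The state is a dict: "t": time; "joint_pos": joint angles; "joint_velocities": joint speeds; "tau": joint torques, N m; "ee_pos": TCP position; "tool_rot": TCP orientation; "force": force on the tool from outside, world axes, zero at the start; "torque": the same for the moment, N m; "opening": finger opening in m.
Only numpy, scipy, OpenCV 4.12 (cv2) and the standard library are available. Lean on these libraries where they do the work, as an engineer would, in place of code of your own. Each camera call takes 0.05 s, during which the arm holds its last target.

## Working session

There is one attempt and no reset: what is moved stays moved. The work goes in short steps, Python scripts to look and compute and a tool call to move; the robot and the scene stay as the last step left them, time stands still between calls to the robot, and variables do not carry over. Pictures are saved under pics/ and viewed, and the job is handed in when it is done.

Besides the shell and the picture viewer there is one more tool, called after "Call:" by a JSON object that holds its "op" and its "data". apply_moves: Moves the arm, as the interface text tells. Its arguments: {"type":"object","properties":{"moves":{"type":"array"},"force":{"type":"number"}},"required":["moves"]}

```bash
mkdir -p pics; cat > h.py <<'E'
import numpy as np, cv2
from plant import robot, imaging
def grab(n,tag):
    d=imaging.get_image(n); cv2.imwrite(f'pics/{tag}.png',d['frame']); np.savez(f'pics/{tag}.npz',**d); return d
def pts(d):
    R,_=cv2.Rodrigues(np.array(d['rvec'],float)); t=np.array(d['tvec'],float).reshape(3)
    z=d['range_z'].astype(float); v,u=np.mgrid[:z.shape[0],:z.shape[1]]
    c=np.stack([(u-d['cx'])/d['fx']*z,(v-d['cy'])/d['fy']*z,z],-1)
    return (c-t)@R, z>0
E
python3 - <<'E'
from h import *
for n in ['scene','side','wrist']: grab(n,n+'0')
s=robot.observe(); print(s['t'],s['ee_pos'],s['tool_rot'],s['opening'],robot.finger_overhang)
E
```

```text
0.15 [0.23781782 0.52309872 0.22174111] [-2.32866628e-04  2.11769038e-01  9.77319504e-01 -6.37665689e-04] 0.08536479423235736 0.014
```

View pics/scene0.png

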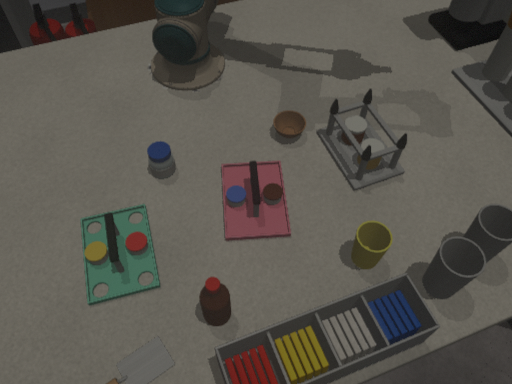

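View pics/side0.png

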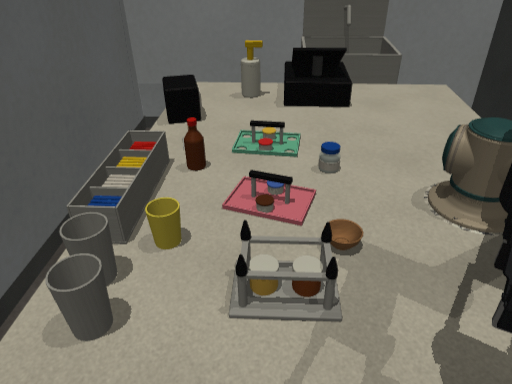

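View pics/wrist0.png

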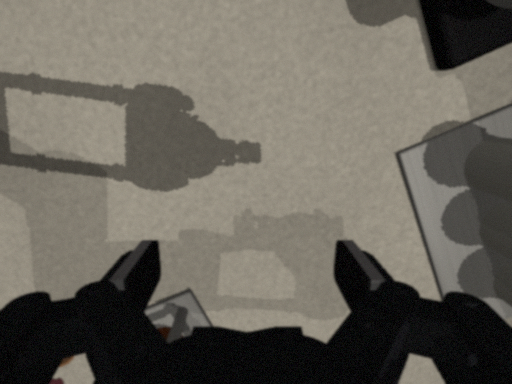

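```bash
cat > m.py <<'E'
from h import *
def rect(p,m,zl,zh,box,tag):
    k=m&(p[...,2]>zl)&(p[...,2]<zh)
    b=np.zeros_like(k); b[box[1]:box[3],box[0]:box[2]]=1; k&=b
    q=p[k]; 
    if len(q)<5: print(tag,len(q));return
    r=cv2.minAreaRect((q[:,:2]*1000).astype(np.float32))
    print(tag,len(q),'c',np.round(r[0],1),'size',np.round(r[1],1),'ang',round(r[2],1),'mean',np.round(q.mean(0)*1000,1)); return q
E
python3 - <<'E'
from m import *
d=dict(np.load('pics/scene0.npz')); p,m=pts(d)
hsv=cv2.cvtColor(d['frame'],cv2.COLOR_BGR2HSV)
g=(hsv[...,0]>65)&(hsv[...,0]<95)&(hsv[...,1]>90)
b=(70,195,170,310)
rect(p,m&g,0.0,.03,b,'mint')
rect(p,m,.062,.09,b,'minthandle')
rect(p,m,.062,.09,(215,150,290,245),'pinkhandle')
s=(310,80,415,190)
rect(p,m,.08,.098,s,'frame'); rect(p,m,.1,.14,s,'pins'); rect(p,m,.006,.02,s,'base')
for (u,v) in [(335,100),(368,93),(403,136),(367,149)]:
    w=p[v-2:v+12,u-4:u+5].reshape(-1,3); w=w[(w[:,2]>.1)&(w[:,2]<.14)]; print(u,v,len(w),np.round(w.mean(0)*1000) if len(w) else '')
d=dict(np.load('pics/side0.npz')); p,m=pts(d)
s=(225,215,350,325)
rect(p,m,.08,.098,s,'frame'); rect(p,m,.1,.14,s,'pins'); rect(p,m,.006,.02,s,'base')
b=(225,110,310,160)
hsv=cv2.cvtColor(d['frame'],cv2.COLOR_BGR2HSV)
g=(hsv[...,0]>65)&(hsv[...,0]<95)&(hsv[...,1]>90)
rect(p,m&g,0.0,.03,b,'mint')
rect(p,m,.062,.09,b,'minthandle')
for f,bx in (('scene0',(70,195,410,190)),):
    pass
for f,bx in (('scene0',(315,85,410,185)),('side0',(225,215,350,320)),('scene0',(75,200,165,305))):
    im=cv2.imread(f'pics/{f}.png')[bx[1]:bx[3],bx[0]:bx[2]]
    cv2.imwrite(f'pics/c_{f}_{bx[0]}.png',cv2.resize(im,None,fx=5,fy=5,interpolation=cv2.INTER_CUBIC))
E
```

```text
mint 1992 c [ 532.4 -312.8] size [140.1 199.3] ang 84.8 mean [ 545.9 -316.5    6.3]
minthandle 439 c [ 530.4 -313.7] size [ 16.7 109.3] ang 84.4 mean [ 535.  -313.1   78.7]
pinkhandle 326 c [508.3   6.3] size [ 16.2 110.3] ang 73.7 mean [512.4   4.6  78.7]
frame 1060 c [469.4 303.2] size [170.4 109.6] ang 1.0 mean [471.4 302.3  88.9]
pins 327 c [470.3 301.7] size [166.8 110.3] ang 1.7 mean [476.4 301.5 113.4]
base 2085 c [468.  294.2] size [203.3 162.8] ang 1.5 mean [488.4 286.8  11.8]
335 100 75 [397. 254. 114.]
368 93 67 [395. 345. 112.]
403 136 80 [546. 348. 114.]
367 149 74 [548. 255. 113.]
frame 1695 c [468.9 307. ] size [169.7 110.9] ang 0.8 mean [467.7 312.7  88.8]
pins 544 c [469.3 310.1] size [169.8 106.2] ang 1.8 mean [467.7 315.8 113.5]
base 3615 c [455. 234.] size [323.7 221.1] ang 79.2 mean [462.6 317.9  11.8]
mint 905 c [ 530. -311.] size [152.5 202.1] ang 84.9 mean [ 530.1 -303.2    7.5]
minthandle 214 c [ 529.9 -309.8] size [ 21.4 108. ] ang 85.8 mean [ 529.6 -306.1   74.4]
```

```bash
cat > go.py <<'E'
import sys
from h import *
from scipy.spatial.transform import Rotation as R
s=robot.observe(); q=s['tool_rot']; r=R.from_quat([q[1],q[2],q[3],q[0]])
x,y,z,a=map(float,sys.argv[1:5]); a=np.radians(a)
M=np.array([[np.sin(a),np.cos(a),0],[-np.cos(a),np.sin(a),0],[0,0,-1]]).T
M=np.array([[-np.sin(a),np.cos(a),0],[np.cos(a),np.sin(a),0],[0,0,-1]]).T
print(np.linalg.det(M))
off=r.inv().apply(np.array([x,y,z])-s['ee_pos'])/.5
rv=(r.inv()*R.from_matrix(M)).as_rotvec()/(np.pi/4)
print('t',s['t'],'pos',np.round(s['ee_pos'],4),'off',np.round(off,4),'rot',np.round(rv,4),'F',np.round(s['force'],1),'open',s['opening'])
E
python3 go.py .46 .0 .25 84.5; python3 go.py .53 -.312 .2 84.5
```

```text
0.9999999999999999
t 0.15 pos [0.2378 0.5231 0.2217] off [-0.8376 -0.7685 -0.0556] rot [-0.0017 -0.0005 -0.4212] F [ 0.6 -0.4  0.1] open 0.08536479423235736
0.9999999999999999
t 0.15 pos [0.2378 0.5231 0.2217] off [-1.2233 -1.2784  0.045 ] rot [-0.0017 -0.0005 -0.4212] F [ 0.6 -0.4  0.1] open 0.08536479423235736
```

Call:
{"op": "apply_moves", "data": {"moves": [{"jaw": 1,"offset": [-0.838,-0.768,-0.056],"delta_rot": [0,0,-0.421]},{"jaw": 1,"offset": [-0.838,-0.768,-0.056],"delta_rot": [0,0,-0.421]},{"jaw": 1,"offset": [-0.838,-0.768,-0.056],"delta_rot": [0,0,-0.421]},{"jaw": 1,"offset": [-0.838,-0.768,-0.056],"delta_rot": [0,0,-0.421]},{"jaw": 1,"offset": [-0.838,-0.768,-0.056],"delta_rot": [0,0,-0.421]},{"jaw": 1,"offset": [-0.838,-0.768,-0.056],"delta_rot": [0,0,-0.421]},{"jaw": 1,"offset": [-0.838,-0.768,-0.056],"delta_rot": [0,0,-0.421]},{"jaw": 1,"offset": [-0.838,-0.768,-0.056],"delta_rot": [0,0,-0.421]},{"jaw": 1,"offset": [-0.838,-0.768,-0.056],"delta_rot": [0,0,-0.421]},{"jaw": 1,"offset": [-0.838,-0.768,-0.056],"delta_rot": [0,0,-0.421]},{"jaw": 1,"offset": [-0.838,-0.768,-0.056],"delta_rot": [0,0,-0.421]}]}}

```text
t: 1.52
ee_pos: [0.46, 0.0, 0.2498]
tool_rot: [-0.001, 0.049, 0.999, -0.0]
force: [0.0, 0.6, 0.9]
opening: 0.0849
```

```bash
python3 go.py .53 -.312 .2 84.5
```

```text
0.9999999999999999
t 1.525 pos [0.46   0.     0.2498] off [-0.2006 -0.6073  0.0994] rot [-0.0006 -0.0026 -0.0023] F [0.  0.6 0.9] open 0.08489266949346136
```

Call:
{"op": "apply_moves", "data": {"moves": [{"jaw": 1,"offset": [-0.2,-0.607,0.1],"delta_rot": [0,0,0]},{"jaw": 1,"offset": [-0.2,-0.607,0.1],"delta_rot": [0,0,0]},{"jaw": 1,"offset": [-0.2,-0.607,0.1],"delta_rot": [0,0,0]},{"jaw": 1,"offset": [-0.2,-0.607,0.1],"delta_rot": [0,0,0]},{"jaw": 1,"offset": [-0.2,-0.607,0.1],"delta_rot": [0,0,0]},{"jaw": 1,"offset": [-0.2,-0.607,0.1],"delta_rot": [0,0,0]},{"jaw": 1,"offset": [-0.2,-0.607,0.1],"delta_rot": [0,0,0]},{"jaw": 1,"offset": [-0.2,-0.607,0.1],"delta_rot": [0,0,0]}]}}

```text
t: 2.52
ee_pos: [0.5298, -0.3092, 0.2001]
tool_rot: [-0.001, 0.048, 0.999, 0.0]
force: [-0.9, 1.0, 0.6]
opening: 0.0851
```

```bash
python3 - <<'E'
from m import *
d=grab('wrist','wrist1'); p,m=pts(d)
b=(0,0,512,384)
rect(p,m,.074,.09,b,'handle'); rect(p,m,.025,.04,b,'tubs')
R,_=cv2.Rodrigues(d['rvec']); print(-R.T@np.array(d['tvec']).ravel(), R[2])
s=robot.observe();print(s['ee_pos'])
E
```

```text
handle 1818 c [ 529.1 -314.8] size [ 15.5 108.8] ang 84.7 mean [ 526.2 -314.2   78.6]
tubs 4078 c [ 683.7 -240. ] size [417.6 602.7] ang 54.5 mean [ 525.1 -228.1   31.9]
[ 0.46091697 -0.30368016  0.3508277 ] [ 0.27124966 -0.02524606 -0.96217787]
[ 0.52979982 -0.30936152  0.20035777]
```

View pics/wrist1.png

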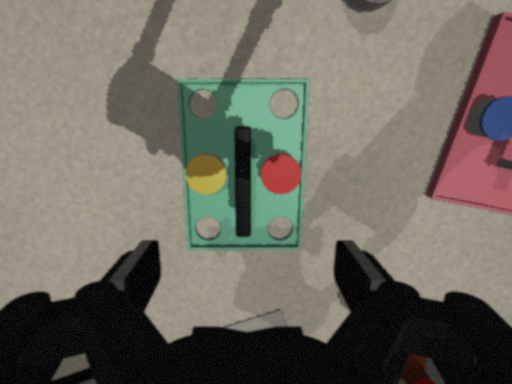

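```bash
python3 go.py .53 -.3145 .067 84.6
```

```text
1.0
t 2.575 pos [ 0.5298 -0.3094  0.2004] off [-0.0019 -0.0102  0.2667] rot [ 0.0002 -0.0023 -0.0016] F [-0.1 -0.2  0.2] open 0.085576362301578
```

Call:
{"op": "apply_moves", "data": {"moves": [{"jaw": 1,"offset": [-0.001,-0.01,0.1],"delta_rot": [0,0,0]},{"jaw": 1,"offset": [-0.001,-0.01,0.18],"delta_rot": [0,0,0]},{"jaw": 1,"offset": [-0.001,-0.01,0.23],"delta_rot": [0,0,0]},{"jaw": 1,"offset": [-0.001,-0.01,0.266],"delta_rot": [0,0,0]},{"jaw": 1,"offset": [-0.001,-0.01,0.266],"delta_rot": [0,0,0]},{"jaw": 0.5,"offset": [-0.001,-0.01,0.266],"delta_rot": [0,0,0]},{"jaw": 0,"offset": [-0.001,-0.01,0.266],"delta_rot": [0,0,0]},{"jaw": 0,"offset": [-0.001,-0.01,0.266],"delta_rot": [0,0,0]},{"jaw": 0,"offset": [-0.001,-0.01,0.266],"delta_rot": [0,0,0]},{"jaw": 0,"offset": [-0.001,-0.01,0.266],"delta_rot": [0,0,0]},{"jaw": 0,"offset": [-0.001,-0.01,0.266],"delta_rot": [0,0,0]},{"jaw": 0,"offset": [-0.001,-0.01,0.266],"delta_rot": [0,0,0]}], "force": 70}}

```text
t: 4.08
ee_pos: [0.5298, -0.3144, 0.0682]
tool_rot: [-0.001, 0.048, 0.999, 0.0]
force: [-1.3, 1.2, 5.0]
opening: 0.0123
```

```bash
python3 go.py .53 -.3145 .25 84.6
```

```text
1.0
t 4.075 pos [ 0.5298 -0.3144  0.0682] off [-0.000e+00 -2.000e-04 -3.636e-01] rot [ 0.     -0.0013 -0.0017] F [-1.3  1.2  5. ] open 0.01228815900513149
```

Call:
{"op": "apply_moves", "data": {"moves": [{"jaw": 0,"offset": [0,0,-0.03],"delta_rot": [0,0,0]},{"jaw": 0,"offset": [0,0,-0.06],"delta_rot": [0,0,0]},{"jaw": 0,"offset": [0,0,-0.06],"delta_rot": [0,0,0]}]}}

```text
t: 4.45
ee_pos: [0.5309, -0.3152, 0.0999]
tool_rot: [0.001, 0.048, 0.999, -0.001]
force: [0.4, -0.1, -4.0]
opening: 0.0127
```

```bash
python3 - <<'E'
from h import *
a=grab('wrist','wrist2')['frame']; b=grab('side','side2')['frame'][80:220,180:340]
cv2.imwrite('pics/ws2.png',np.hstack([cv2.resize(a,(400,300)),cv2.resize(b,(343,300))]))
E
python3 go.py .53 -.3145 .25 84.6
```

```text
1.0
t 4.55 pos [ 0.5297 -0.3144  0.0983] off [-2.000e-04 -2.000e-04 -3.034e-01] rot [-0.0001 -0.0012 -0.0018] F [-0.5  0.2 -4.7] open 0.012391722853287844
```

View pics/ws2.png

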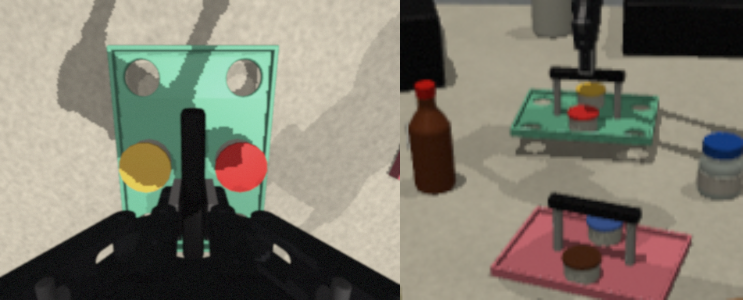

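```bash
python3 go.py .5 -.0 .26 88
```

```text
1.0000000000000002
t 4.55 pos [ 0.5297 -0.3144  0.0983] off [ 0.1196  0.6202 -0.3233] rot [-0.0001 -0.0012 -0.0773] F [-0.5  0.2 -4.7] open 0.012391722853287844
```

Call:
{"op": "apply_moves", "data": {"moves": [{"jaw": 0,"offset": [0,0,-0.08],"delta_rot": [0,0,0]},{"jaw": 0,"offset": [0,0,-0.16],"delta_rot": [0,0,0]},{"jaw": 0,"offset": [0,0,-0.24],"delta_rot": [0,0,0]},{"jaw": 0,"offset": [0,0.03,-0.323],"delta_rot": [0,0,0]},{"jaw": 0,"offset": [0.02,0.1,-0.323],"delta_rot": [0,0,-0.02]},{"jaw": 0,"offset": [0.04,0.18,-0.323],"delta_rot": [0,0,-0.03]},{"jaw": 0,"offset": [0.06,0.27,-0.323],"delta_rot": [0,0,-0.04]},{"jaw": 0,"offset": [0.08,0.36,-0.323],"delta_rot": [0,0,-0.05]},{"jaw": 0,"offset": [0.1,0.45,-0.323],"delta_rot": [0,0,-0.06]},{"jaw": 0,"offset": [0.11,0.53,-0.323],"delta_rot": [0,0,-0.07]},{"jaw": 0,"offset": [0.12,0.59,-0.323],"delta_rot": [0,0,-0.077]},{"jaw": 0,"offset": [0.12,0.62,-0.323],"delta_rot": [0,0,-0.077]},{"jaw": 0,"offset": [0.12,0.62,-0.323],"delta_rot": [0,0,-0.077]}]}}

```text
t: 6.18
ee_pos: [0.4998, 0.0002, 0.2595]
tool_rot: [-0.001, 0.017, 1.0, -0.0]
force: [-1.6, -0.2, -3.3]
opening: 0.0124
```

```bash
python3 go.py .469 .270 .26 91.2
python3 - <<'E'
from h import *
a=grab('wrist','wrist3')['frame']
E
```

```text
0.9999999999999999
t 6.175 pos [4.998e-01 2.000e-04 2.595e-01] off [ 0.0798  0.5372 -0.0012] rot [-0.0008 -0.0018 -0.0696] F [-1.6 -0.2 -3.3] open 0.012438975469507287
```

View pics/wrist3.png

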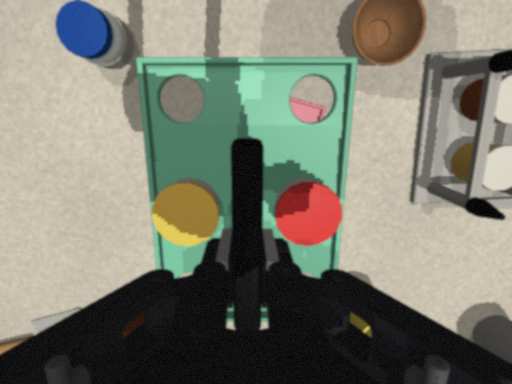

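Call:
{"op": "apply_moves", "data": {"moves": [{"jaw": 0,"offset": [0.0,0.08,-0.02],"delta_rot": [0,0,-0.07]},{"jaw": 0,"offset": [0.0,0.15,-0.04],"delta_rot": [0,0,-0.07]},{"jaw": 0,"offset": [0.0,0.17,-0.04],"delta_rot": [0,0,-0.07]},{"jaw": 0,"offset": [0.0,0.17,-0.04],"delta_rot": [0,0,-0.07]},{"jaw": 0,"offset": [0.0,0.17,-0.04],"delta_rot": [0,0,-0.07]}]}}

```text
t: 6.85
ee_pos: [0.5028, 0.0828, 0.2789]
tool_rot: [-0.001, -0.01, 1.0, -0.001]
force: [0.2, -0.6, -4.1]
opening: 0.0127
```

```bash

python3 - <<'E'
from m import *
d=grab('wrist','wrist4'); p,m=pts(d)
b=(340,0,512,384)
rect(p,m,.08,.098,b,'frame');rect(p,m,.1,.14,b,'pins');rect(p,m,.006,.018,b,'base')
print(d['fx'])
rect(p,m,.17,.225,(100,0,400,300),'tray')
print(robot.observe()['ee_pos'])
E
```

```text
frame 5253 c [468.2 301.7] size [170.4 109.5] ang 1.0 mean [464.7 305.   88.4]
pins 1368 c [468.2 301.1] size [170.4 108.2] ang 0.9 mean [467.  297.  112.4]
base 6999 c [583.6 315.9] size [443.2 158.3] ang 6.8 mean [463.4 283.8  11. ]
292.8683307384285
tray 26575 c [484.3  80.8] size [167.4 144.8] ang 1.0 mean [456.9  80.5 217. ]
[0.50281381 0.08291821 0.27896708]
```

View pics/wrist4.png

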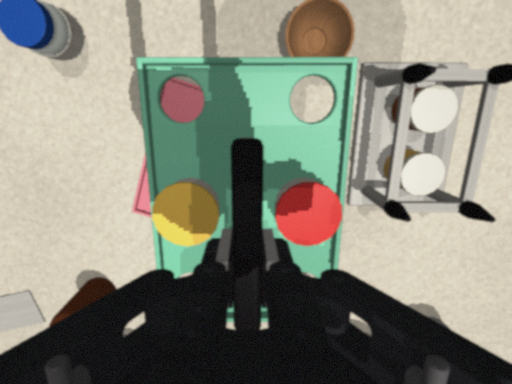

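```bash
python3 go.py .4685 .304 .235 91.0
```

```text
1.0
t 6.9 pos [0.5028 0.0829 0.279 ] off [0.0601 0.4436 0.0871] rot [-0.0028 -0.003   0.0017] F [-0.3  0.4 -3.5] open 0.012218091032488073
```

Call:
{"op": "apply_moves", "data": {"moves": [{"jaw": 0,"offset": [0.01,0.07,0],"delta_rot": [0,0,0]},{"jaw": 0,"offset": [0.03,0.15,0],"delta_rot": [0,0,0]},{"jaw": 0,"offset": [0.05,0.24,0],"delta_rot": [0,0,0]},{"jaw": 0,"offset": [0.06,0.33,0],"delta_rot": [0,0,0]},{"jaw": 0,"offset": [0.06,0.4,0],"delta_rot": [0,0,0]},{"jaw": 0,"offset": [0.06,0.434,0],"delta_rot": [0,0,0]},{"jaw": 0,"offset": [0.06,0.4436,0.03],"delta_rot": [0,0,0]},{"jaw": 0,"offset": [0.06,0.4436,0.06],"delta_rot": [0,0,0]},{"jaw": 0,"offset": [0.06,0.4436,0.087],"delta_rot": [0,0,0]},{"jaw": 0,"offset": [0.06,0.4436,0.087],"delta_rot": [0,0,0]}]}}

```text
t: 8.15
ee_pos: [0.4676, 0.3026, 0.2332]
tool_rot: [-0.003, -0.009, 1.0, -0.002]
force: [-0.3, -0.7, -3.9]
opening: 0.0127
```

```bash

python3 - <<'E'
from m import *
for n in ['wrist','scene','side']: grab(n,n+'5')
a=cv2.imread('pics/wrist5.png');b=cv2.imread('pics/scene5.png')[60:200,290:440];c=cv2.imread('pics/side5.png')[150:330,200:380]
cv2.imwrite('pics/a5.png',np.vstack([np.hstack([cv2.resize(b,(400,373)),cv2.resize(c,(373,373))])]))
d=dict(np.load('pics/scene5.npz'));p,m=pts(d)
rect(p,m,.152,.19,(290,50,440,200),'tray scene')
d=dict(np.load('pics/side5.npz'));p,m=pts(d)
rect(p,m,.152,.185,(200,130,380,330),'tray side')
d=dict(np.load('pics/wrist5.npz'));p,m=pts(d)
rect(p,m,.152,.185,(100,0,400,300),'tray wrist')
E
python3 go.py .4685 .304 .18 91.0
```

```text
tray scene 3464 c [466.7 302.1] size [209.4 147.4] ang 1.1 mean [482.2 294.1 173.6]
tray side 5579 c [469.2 305.3] size [204.1 148.2] ang 0.8 mean [468.3 316.8 174.1]
tray wrist 26892 c [449.1 300.7] size [167.4 144.6] ang 1.0 mean [421.6 300.2 171.7]
1.0
t 8.3 pos [0.469  0.3038 0.2355] off [0.0009 0.0007 0.111 ] rot [-0.0024 -0.0018  0.0009] F [-0.5 -0.5 -3.5] open 0.012504247129999776
```

View pics/a5.png

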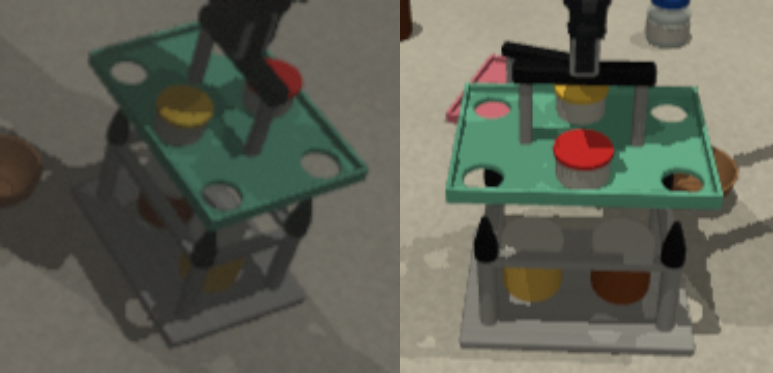

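View pics/wrist5.png

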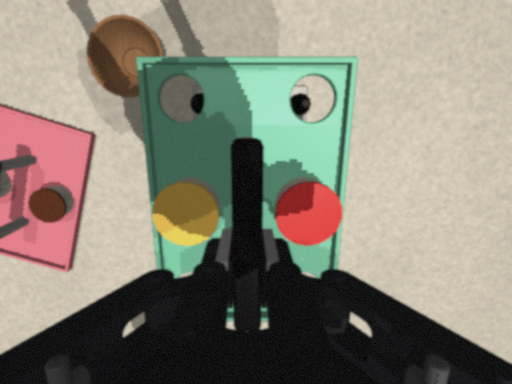

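Call:
{"op": "apply_moves", "data": {"moves": [{"jaw": 0,"offset": [0,0.002,0.03],"delta_rot": [0,0,0]},{"jaw": 0,"offset": [0,0.002,0.06],"delta_rot": [0,0,0]},{"jaw": 0,"offset": [0,0.002,0.09],"delta_rot": [0,0,0]},{"jaw": 0,"offset": [0,0.002,0.1],"delta_rot": [0,0,0]},{"jaw": 0,"offset": [0,0.002,0.1],"delta_rot": [0,0,0]}]}}

```text
t: 8.93
ee_pos: [0.4687, 0.3046, 0.1849]
tool_rot: [-0.001, -0.009, 1.0, -0.001]
force: [-0.3, -0.3, -3.3]
opening: 0.0125
```

```bash

python3 - <<'E'
from m import *
for n in ['wrist','side']: grab(n,n+'6')
a=cv2.imread('pics/wrist6.png')[40:340,110:390];c=cv2.imread('pics/side6.png')[170:330,200:380]
cv2.imwrite('pics/a6.png',np.hstack([cv2.resize(a,(373,400)),cv2.resize(c,(420,400))]))
E
python3 go.py .4685 .304 .16 91.0
```

```text
1.0
t 9.025 pos [0.4693 0.3049 0.1859] off [ 0.0016 -0.0016  0.0518] rot [-0.0018 -0.0007  0.0009] F [-0.4 -0.  -3.4] open 0.012072536790127873
```

View pics/a6.png

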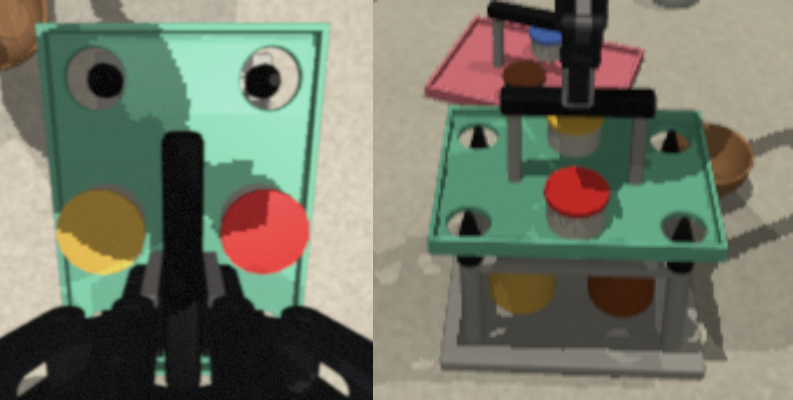

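Call:
{"op": "apply_moves", "data": {"moves": [{"jaw": 0,"offset": [0,0,0.015],"delta_rot": [0,0,0]},{"jaw": 0,"offset": [0,0,0.03],"delta_rot": [0,0,0]},{"jaw": 0,"offset": [0,0,0.042],"delta_rot": [0,0,0]},{"jaw": 0,"offset": [0,0,0.05],"delta_rot": [0,0,0]},{"jaw": 0,"offset": [0,0,0.054],"delta_rot": [0,0,0]},{"jaw": 0,"offset": [0,0,0.054],"delta_rot": [0,0,0]}]}}

```text
t: 9.78
ee_pos: [0.4693, 0.3049, 0.1588]
tool_rot: [-0.0, -0.009, 1.0, -0.001]
force: [-0.0, -0.6, -3.2]
opening: 0.0122
```

```bash

python3 - <<'E'
from m import *
for n in ['wrist','side']: grab(n,n+'7')
a=cv2.imread('pics/wrist7.png')[40:340,110:390];c=cv2.imread('pics/side7.png')[170:330,200:380]
cv2.imwrite('pics/a7.png',np.hstack([cv2.resize(a,(373,400)),cv2.resize(c,(420,400))]))
E
python3 go.py .4685 .304 .158 91.0
```

```text
1.0
t 9.875 pos [0.4695 0.3049 0.1591] off [ 0.002  -0.0018  0.0021] rot [-0.0016 -0.0002  0.001 ] F [-0.3  0.4 -3.7] open 0.012448719767285753
```

View pics/a7.png

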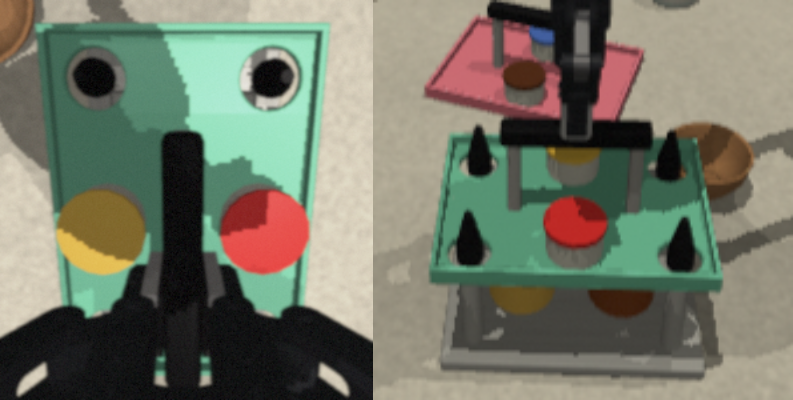

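Call:
{"op": "apply_moves", "data": {"moves": [{"jaw": 0,"offset": [0,0,0.002],"delta_rot": [0,0,0]},{"jaw": 0,"offset": [0,0,0.003],"delta_rot": [0,0,0]},{"jaw": 0,"offset": [0,0,0.003],"delta_rot": [0,0,0]}]}}

```text
t: 10.25
ee_pos: [0.4697, 0.305, 0.1582]
tool_rot: [0.0, -0.009, 1.0, -0.0]
force: [-0.4, -0.7, 0.3]
opening: 0.0127
```

Call:
{"op": "apply_moves", "data": {"moves": [{"jaw": 0,"offset": [0,0,0.001],"delta_rot": [0,0,0]},{"jaw": 0.3,"offset": [0,0,0.001],"delta_rot": [0,0,0]},{"jaw": 0.6,"offset": [0,0,0.001],"delta_rot": [0,0,0]},{"jaw": 1,"offset": [0,0,0.001],"delta_rot": [0,0,0]},{"jaw": 1,"offset": [0,0,0.001],"delta_rot": [0,0,0]},{"jaw": 1,"offset": [0,0,0.001],"delta_rot": [0,0,0]},{"jaw": 1,"offset": [0,0,0.001],"delta_rot": [0,0,0]},{"jaw": 1,"offset": [0,0,-0.05],"delta_rot": [0,0,0]},{"jaw": 1,"offset": [0,0,-0.12],"delta_rot": [0,0,0]},{"jaw": 1,"offset": [0,0,-0.22],"delta_rot": [0,0,0]},{"jaw": 1,"offset": [0,0,-0.3],"delta_rot": [0,0,0]},{"jaw": 1,"offset": [0,0,-0.3],"delta_rot": [0,0,0]}]}}

```text
t: 11.75
ee_pos: [0.4712, 0.306, 0.3121]
tool_rot: [0.004, -0.009, 1.0, 0.001]
force: [-0.0, -0.5, 0.0]
opening: 0.0853
```

```bash

python3 - <<'E'
from m import *
for n in ['wrist','side','scene']: grab(n,n+'8')
a=cv2.imread('pics/wrist8.png');c=cv2.imread('pics/side8.png')[150:330,200:380]
cv2.imwrite('pics/a8.png',np.hstack([cv2.resize(a,(400,300)),cv2.resize(c,(300,300))]))
for n,bx in (('side',(200,170,380,330)),('wrist',(0,0,512,300))):
    d=dict(np.load(f'pics/{n}8.npz'));p,m=pts(d)
    q=rect(p,m,.085,.11,bx,n)
    h=cv2.cvtColor(d['frame'],cv2.COLOR_BGR2HSV); g=(h[...,0]>65)&(h[...,0]<95)&(h[...,1]>80)
    b=np.zeros_like(g); b[bx[1]:bx[3],bx[0]:bx[2]]=1
    k=m&g&b&(p[...,2]>.08)&(p[...,2]<.099); q=p[k]
    A=np.c_[q[:,:2]-[.469,.304],np.ones(len(q))]; print('plane',len(q),np.round(np.linalg.lstsq(A,q[:,2],rcond=None)[0],4))
E
```

```text
side 5443 c [470.4 307.3] size [204.1 146.3] ang 1.0 mean [469.4 320.8  97.5]
plane 3619 [-0.0003 -0.0012  0.0958]
wrist 13831 c [470.2 303.6] size [204.  144.4] ang 1.1 mean [459.5 303.2  96.2]
plane 9154 [0.0004 0.0011 0.0951]
```

View pics/a8.png

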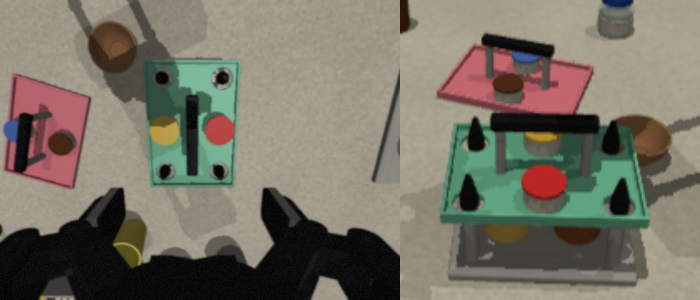

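```bash
python3 -c "
from plant import robot
print(robot.hand_in()); print(robot.observe()['t'])"
```

```text
the job is handed in; nothing more can be done
None
the job is handed in; nothing more can be done
```

The mint-green tray is on the stand, with all four posts up through its corner holes. I picked it up by its handle, lined it up over the stand, lowered it until the frame took its weight, then released and backed away. I handed the job in at about 12 s.

**Last checks:**
- **Seating:** The wrist and side views show all four pins through the holes. The tray floor is level to about 0.1 %, at about 95 mm.
- **Contact:** The wrist force went to about 0 at TCP height 0.158 m, which matches a tray resting on the 90 mm frame.
- **Clearance:** The gripper was open and about 0.15 m clear of the tray. I did not touch the pink tray.

**Disagreements:**
- **Stand position:** The cameras differed by about 5 mm in y, from 302 to 307 mm. I used about 304–305 mm, from comparing the tray and stand in the same camera.
- **Finger opening:** It read about 12 mm on the 16 mm handle, but the grip held throughout.

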